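# Load two reagent cartridges into the latched slots of a rack

### The arm

A 6-joint arm with a two-finger parallel gripper is mounted at the origin on the work surface. World frame = base frame: x ahead of the robot, y to its left, z up, the work surface at z = 0. Lengths are in mm, angles in degrees, forces in N, time in s.
With the tool pointing down it reaches from about 300 to 850 mm from the base axis. Payload 4.2 kg.
Tool frame: the origin (TCP) lies at the very end of the fingers, on their centre line; the grasp point (between the pads) lies 19 mm behind it (env.grip_point_offset is the distance from the TCP to the grasp point, in mm); z points along the fingers, y is the line along which they close (so a half turn about z gives the same grasp; the last joint's range is limited). The gripper opens to 91 mm and grips with 3 to 60 N. Pads are 32 mm wide; open, the fingers measure 118 mm over their backs; the gripper's body (76 mm by 178 mm) begins 60 mm behind the grasp point.
Start: joints at [-78.037, 18.312, 89.639, -0, 72.044, -1.146], TCP at [130.417, -560.031, 213.976] pointing down, gripper open.
Joint ranges: [-177.97, 177.97], [-48.28, 115.42], [12.27, 149.76], [-77.06, 257.06], [2.81, 150.46], [-146.56, 146.56]. Speed limits (degrees/s): [147.25, 147.25, 180, 180, 180, 180].

### API

Orientations are given as [roll, pitch, yaw] about the fixed x, y, z axes, in that order (R = Rz(yaw) Ry(pitch) Rx(roll)).
In Python, from workcell import env gives the robot as it stands. The module is installed in compiled form; this text tells all that it offers.
- The arm moves only by the tool arm_command, never from a script. Its argument "rows" is a list of rows, each an object with "delta_pos": the shift along the tool's x, y, z in mm, a list of three; "roll": the turn about the tool's z in units of 5 degrees (1.0 is 5 degrees); "jaw": the opening in per cent of the stroke, from 0 (shut) to 100 (fully open). A call has 1 to 20 rows; each row is the pose to reach, as a shift and turn from the pose commanded when the call began, along the tool's axes at that moment; what a row does not reach only later rows make up. A row lasts 1/12 s, in which the tool goes at most 41.7 mm and 7.16 degrees, less where a joint would pass 70% of its speed; a pose out of reach is approached as far as the arm can. A call with a gripper value outside its range is refused whole. The fingers move at their own pace and stop on an object; "squeeze" is the grip in N (left out, the last holds). Time passes only in rows, so rows that repeat a pose let the fingers close. It gives the time, the measured TCP pose, the force, the opening and the grip force at its end, in the units of the state.
- env.state(): the state, without advancing time (a new reading comes with each control period).
- env.grab_frame(name): name is "side" or "top"; returns a dict with "img" (384x512x3 uint8, blue, green, red), "z_map" (384x512 float32, mm along the optical axis (not along the pixel's ray), 0 where there is no reading), "fov_y" (degrees; the focal length in pixels is half the picture's height over the tangent of half this angle, whatever the lens; pixels are square), "cx", "cy" (the principal point, pixels), "R" (3x3) and "t" (3): a world point X has camera coordinates R X + t. Camera axes: x right, y down, z forward; pixel columns grow to the right and rows downward; lengths in mm; the calibration is good to about 2 mm. A picture is of the moment at which its call begins.
- env.job_done(): hands the job in; it is judged then, once.
The state is a dict: "time_s": time; "qpos": joint angles; "qvel": joint speeds; "effort": joint torques, N m; "ee_pos": TCP position; "ee_rot": TCP orientation; "force": force on the tool from outside, world axes, zero at the start; "torque": the same for the moment, N m; "gripper_width": finger opening in mm; "gripper_force": force on a finger pad.
Only numpy, scipy, OpenCV 4.12 (cv2) and the standard library are available. Lean on these libraries where they do the work, as an engineer would, in place of code of your own. Each camera call takes 0.05 s, during which the arm holds its last target. There are 200 camera calls.

### The job

Load the two reagent cartridges into the rack, each upright in the slot of its own length: press down the thumb tab of that slot's latch so that it flips open, put the cartridge in, and push it fully down until the latch snaps shut over its shoulder. Keep the cartridges upright, let go of them, and leave the bottle, the tip box and the pipette where they are.

Things in the scene. Friction and masses are not known exactly. Their poses are not given: they have to be found in the camera images.
- slot_long: white slot for the long cartridge, fixed on the rack. Origin: centre of its underside, 10 mm above the bench; z up; runs along its y, latch at its -y end. Pocket 134 mm (y) x 36 mm (x), 2 mm play all round, floor 34 mm above the origin, walls up to 62 mm, flared lips to 70 mm. A cartridge that is home stands on the floor, its centre on the z axis 74 mm above the origin, its top at 114 mm
- slot_short: white slot for the short cartridge, fixed on the rack. Origin: centre of its underside, 10 mm above the bench; z up; runs along its y, latch at its -y end. Pocket 100 mm (y) x 36 mm (x), 2 mm play all round, floor 34 mm above the origin, walls up to 62 mm, flared lips to 70 mm. A cartridge that is home stands on the floor, its centre on the z axis 74 mm above the origin, its top at 114 mm
- latch_long (a joint): long slot's latch: steel lever, hinge parallel to slot x at (0, -75, 36) mm in the slot frame. 0 = shut: hook 8 mm over the pocket's end bars the way. 0.55 rad = open. A spring flips it: above 0.2 it jumps open and stays, below it snaps shut. Open, its toe stands 13 mm above the floor, 16 mm into the pocket; a cartridge pushed down on it (4 to 10 N, more than its weight) snaps it shut over the shoulder
- latch_short (a joint): short slot's latch: steel lever, hinge parallel to slot x at (0, -58, 36) mm in the slot frame. 0 = shut: hook 8 mm over the pocket's end bars the way. 0.55 rad = open. A spring flips it: above 0.2 it jumps open and stays, below it snaps shut. Open, its toe stands 13 mm above the floor, 16 mm into the pocket; a cartridge pushed down on it (4 to 10 N, more than its weight) snaps it shut over the shoulder
- tab_long (a point): press point on top of the long slot's grey thumb tab (30 mm wide in slot x, 60 mm long, level when shut), 13 mm from its outer end, 50 mm out from the hinge and 14 mm above it (60 mm above the bench). The lever's upright rises 32 mm above the tab at the hinge and swings out as it opens. Pressed straight down here 12 to 20 mm (1 to 4 N) the latch flips open
- tab_short (a point): press point on top of the short slot's grey thumb tab (30 mm wide in slot x, 60 mm long, level when shut), 13 mm from its outer end, 50 mm out from the hinge and 14 mm above it (60 mm above the bench). The lever's upright rises 32 mm above the tab at the hinge and swings out as it opens. Pressed straight down here 12 to 20 mm (1 to 4 N) the latch flips open
- cart_long_center (a point): centre (40 mm above the underside) of the long cartridge, standing loose on the bench. 130 mm long (its y), 80 mm high (z). White lower part 130 x 32 mm (y, x), 38 mm high; grey grip block above it 86 x 24 mm (y, x), from 38 to 80 mm up, leaving a 22 mm shoulder at each end. Grip it from above across the 24 mm (x). Same after a half turn about z
- cart_short_center (a point): centre (40 mm above the underside) of the short cartridge, standing loose on the bench. 96 mm long (its y), 80 mm high (z). White lower part 96 x 32 mm (y, x), 38 mm high; grey grip block above it 52 x 24 mm (y, x), from 38 to 80 mm up, leaving a 22 mm shoulder at each end. Grip it from above across the 24 mm (x). Same after a half turn about z
- bottle_center (a point): centre of a bystander, to be left alone: amber bottle, 68 mm across, 130 mm high, standing
- tipbox_center (a point): centre of a bystander, to be left alone: clear tip box, 120 x 85 x 55 mm
- pipette_center (a point): centre of a bystander, to be left alone: grey pipette lying flat, about 270 mm long, 25 mm high
- rack: grey rack plate, 270 x 270 x 10 mm, fixed; origin at the centre of its underside. Carries the two slots side by side, 130 mm apart, parallel; either slot may be the nearer one
- cart_long: the long reagent cartridge, 0.16 to 0.29 kg; origin at the centre of its underside, axes as its centre point
- cart_short: the short reagent cartridge, 0.16 to 0.29 kg; origin at the centre of its underside, axes as its centre point
Things that resemble listed ones, but are neither listed nor needed, are in the scene too. Leave any brown or turquoise look-alike of the cart_short alone.

How it is judged (in metres and radians):
On the way, in this order (a step that is already met when the one before it is completed fails the run):
1. a slot's latch has been pressed open (value of joint any of latch_long, latch_short above 0.4 rad), for 0.1 s.
2. one cartridge is home in its own slot with the latch snapped shut (((x of cart_long_center in the frame of slot_long between -0.005 and 0.005 m and y of cart_long_center in the frame of slot_long between -0.006 and 0.006 m and z of cart_long_center in the frame of slot_long between 0.069 and 0.0775 m and angle between the z axis of cart_long_center and the z axis of slot_long, either way round below 0.06 rad and value of joint latch_long below 0.09 rad) or (x of cart_short_center in the frame of slot_short between -0.005 and 0.005 m and y of cart_short_center in the frame of slot_short between -0.006 and 0.006 m and z of cart_short_center in the frame of slot_short between 0.069 and 0.0775 m and angle between the z axis of cart_short_center and the z axis of slot_short, either way round below 0.06 rad and value of joint latch_short below 0.09 rad))), for 0.2 s.
3. both cartridges are home in their own slots with the latches snapped shut (x of cart_long_center in the frame of slot_long between -0.005 and 0.005 m and y of cart_long_center in the frame of slot_long between -0.006 and 0.006 m and z of cart_long_center in the frame of slot_long between 0.069 and 0.0775 m and angle between the z axis of cart_long_center and the z axis of slot_long, either way round below 0.06 rad and value of joint each of latch_long, latch_short below 0.09 rad and x of cart_short_center in the frame of slot_short between -0.005 and 0.005 m and y of cart_short_center in the frame of slot_short between -0.006 and 0.006 m and z of cart_short_center in the frame of slot_short between 0.069 and 0.0775 m and angle between the z axis of cart_short_center and the z axis of slot_short, either way round below 0.06 rad), for 0.2 s.
At the end, for the whole second after the job is handed in: Each cartridge is down in the slot of its own length (centre within 5 mm across, 6 mm along, at most 3.5 mm above home, upright within 0.06 rad), at rest, and both latches are shut (under 0.09 rad) (all of step 3 and linear speed of each of cart_long, cart_short below 0.02 m/s); the robot touches nothing.
It fails at once if the bottle is moved more than 30 mm (distance of bottle_center from where it was at the start of the episode above 0.03 m).
It fails at once if the tipbox is moved more than 30 mm (distance of tipbox_center from where it was at the start of the episode above 0.03 m).
It fails at once if the pipette is moved more than 30 mm (distance of pipette_center from where it was at the start of the episode above 0.03 m).
It fails at once if the long cartridge is tipped more than 0.7 rad (angle between cart_long_center's own z axis and vertical above 0.7 rad).
It fails at once if the short cartridge is tipped more than 0.7 rad (angle between cart_short_center's own z axis and vertical above 0.7 rad).
It also fails if it takes over 69 s, if anything falls off the work surface, if the arm or the gripper's body presses on something with over 40 N, if the wrist force passes 120 N, or if a joint passes its speed limit or range.

## Working session

There is one attempt and no reset: what is moved stays moved. The work goes in short steps, Python scripts to look and compute and a tool call to move; the robot and the scene stay as the last step left them, time stands still between calls to the robot, and variables do not carry over. Pictures are saved under pics/ and viewed, at most 10 in all, crops included, and the job is handed in when it is done.

Besides the shell and the picture viewer there is one more tool, called after "Emit:" by a JSON object that holds its "op" and its "data", one argument or row to a line. arm_command: Moves the arm, as the interface text tells. Its arguments: {"type":"object","properties":{"rows":{"type":"array"},"squeeze":{"type":"number"}},"required":["rows"]}

```bash
mkdir -p pics; cat > h.py <<'E'
import numpy as np, cv2
from workcell import env
def grab(n):
    f=env.grab_frame(n); np.savez(''+n+'.npz',**f); return f
def load(n): return dict(np.load(''+n+'.npz'))
def world(f):
    h,w=f['z_map'].shape; F=h/2/np.tan(np.radians(float(f['fov_y']))/2)
    u,v=np.meshgrid(np.arange(w),np.arange(h)); z=f['z_map']
    P=np.stack([(u-f['cx'])/F*z,(v-f['cy'])/F*z,z],-1)
    return (P-f['t'])@f['R']   # R^T (P-t)
E
python3 - <<'E'
from h import *
for n in('top','side'):
    f=grab(n); cv2.imwrite(f'pics/{n}0.png',cv2.resize(f['img'],None,fx=1.5,fy=1.5)); print(n,f['fov_y'],f['cx'],f['cy'],f['R'],f['t'])
print(env.state())
E
```

```text
top 44.75762195425308 262.38203333609465 181.68154548976702 [[ 0.00155187 -0.99999828 -0.00102019]
 [-0.99051871 -0.00139701 -0.13737076]
 [ 0.1373691   0.0012237  -0.99051917]] [-117.74405709  559.38715864 1192.66033192]
side 54.741184142486446 259.97133089262485 188.95916645849826 [[-0.95312407 -0.30239796  0.01048722]
 [-0.21449294  0.65079908 -0.72832227]
 [ 0.2134181  -0.69643092 -0.6851545 ]] [522.34567601 239.61275562 952.08844041]
{'time_s': 0.1, 'qpos': array([-7.80371208e+01,  1.83469287e+01,  8.96970915e+01, -2.59931823e-04,
        7.20432968e+01, -1.14731724e+00]), 'qvel': array([ 0.04445821, -0.09935416, -0.11649176,  0.00739158,  0.01958295,
        0.16366571]), 'effort': array([ 4.79931350e-05, -4.13331807e+01, -2.32509667e+01,  7.28545873e-02,
        4.21897299e-02, -5.87757290e-05]), 'ee_pos': array([ 130.32069835, -559.59579098,  213.23061845]), 'ee_rot': array([-1.79912696e+02, -1.50126008e-03,  1.31102757e+01]), 'force': array([ 0.47409755, -0.39624329, -0.30091256]), 'torque': array([ 0.04337746, -0.08344677,  0.01315626]), 'gripper_force': 0.0, 'gripper_width': 91.29753459977869}
```

View pics/top0.png

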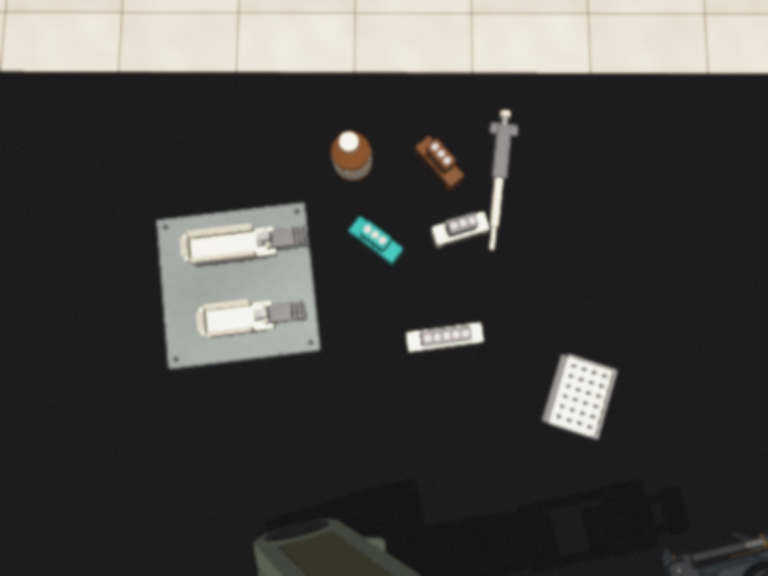

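View pics/side0.png

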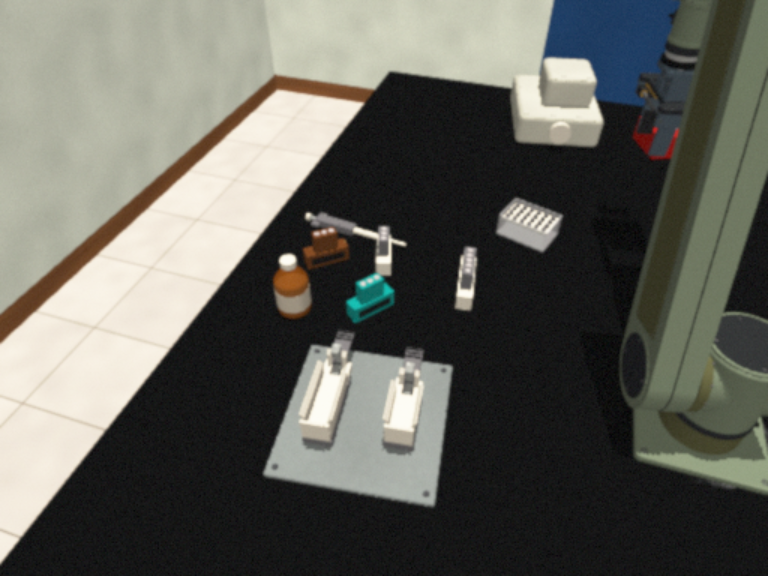

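Top view: rack on the left (long slot above at 230,245, short at 240,318; tabs at 288,237 and 287,312). Long cartridge at (445,337), short at (460,228) near the pipette's tip (493,245); brown and turquoise look-alikes at (440,160) and (375,240).

```bash
cat > m.py <<'E'
from h import *
def rect(pts):
    c,s,a=cv2.minAreaRect(pts.astype(np.float32)); b=cv2.boxPoints((c,s,a))
    e=[b[1]-b[0],b[2]-b[1]]; e=max(e,key=np.linalg.norm)
    return np.round(c,1),np.round(sorted(s),1),round(float(np.degrees(np.arctan2(e[1],e[0]))%180),1)
def roi(W,u0,u1,v0,v1): return W[int(v0/1.5):int(v1/1.5),int(u0/1.5):int(u1/1.5)].reshape(-1,3)
E
python3 - <<'E'
from m import *
f=load('top');W=world(f)
for n,b in dict(long=(395,495,312,360),short=(422,492,203,253),sl=(170,312,215,270),ss=(185,312,290,342)).items():
    p=roi(W,*b)
    print(n,np.histogram(p[:,2],bins=range(-10,131,10))[0])
    for lo,hi in ((25,55),(70,90),(50,66),(66,76),(76,90),(84,100)):
        q=p[(p[:,2]>lo)&(p[:,2]<hi)]
        if len(q)>10: print(lo,hi,len(q),np.median(q[:,2]).round(1),q.mean(0).round(1),*rect(q[:,:2]))
p=roi(W,150,325,195,375);q=p[(p[:,2]>5)&(p[:,2]<14)];print('rack',rect(q[:,:2]))
# rack edge in pixel colour
for n,(u,v) in dict(tabl=(288,237),tabs=(287,312),c1=(166,227),c2=(296,211),c3=(311,342),c4=(176,359)).items(): print(n,W[round(v/1.5),round(u/1.5)].round(1))
E
```

```text
long [773 735   5  10 230  43   5   6 173 153   0   0   0   0]
25 55 284 37.6 [ 446.  -202.7   37.5] [ 448.1 -205.3] [ 32.3 129.7] 97.8
70 90 326 79.8 [ 448.2 -205.3   79.8] [ 448.2 -205.2] [24.  85.7] 97.7
66 76 19 75.2 [ 449.  -200.5   74.4] [ 448.3 -205.1] [23.  85.1] 99.3
76 90 308 80.0 [ 448.1 -205.6   80.1] [ 448.2 -205.2] [24.  85.7] 97.7
84 100 11 84.6 [ 448.4 -201.    84.8] [ 449.2 -206.7] [18.1 79.1] 96.7
short [517 504  30  27 184  50  18  14 114  83   0   0   0   0]
25 55 257 37.9 [ 635.4 -231.4   37.9] [ 640.8 -235. ] [32.9 96.4] 107.7
70 90 197 79.6 [ 640.2 -234.9   79.5] [ 641.1 -235.1] [24.8 52.2] 107.0
50 66 23 55.9 [ 632.  -233.9   56.2] [ 631.1 -234.3] [19.9 55.4] 84.8
66 76 25 72.9 [ 633.5 -231.7   71.6] [ 641.  -234.8] [24.7 51.4] 107.6
76 90 181 79.7 [ 640.6 -235.    80. ] [ 640.8 -235.3] [23.8 52.2] 106.2
sl [ 52 827 992  81  59 631 237 217 294  75  38   0   0   0]
25 55 792 44.5 [606.2 170.5  43.6] [609.3 150.7] [ 48.8 185.4] 97.4
70 90 369 76.8 [608.9 183.4  77. ] [608.  171.5] [ 54.2 154.1] 97.6
50 66 408 59.4 [616.2 108.1  59.1] [611.4 139.6] [ 47.  209.1] 
[... 172 characters left out ...]
] [615.8 171.7] [ 33.3 151.3] 98.6
ss [  0 783 903  47  31 495 176 193 249  47  40   0   0   0]
25 55 585 44.1 [478.8 154.2  43.6] [481.3 126.6] [ 47.5 164. ] 99.4
70 90 296 76.3 [478.6 166.5  76.7] [479.1 155.6] [ 53.  120.4] 97.8
50 66 335 59.7 [488.3  85.5  59.4] [482.1 123.3] [ 44.1 175.4] 97.1
66 76 171 73.4 [479.7 171.2  72.5] [483.2 128.1] [ 52.1 176.1] 97.7
76 90 159 78.6 [477.9 161.4  79.3] [479.2 155. ] [ 53.  119.3] 97.8
84 100 51 92.5 [485.3 108.5  92.3] [487.5 144.2] [16.3 97. ] 86.7
rack (array([545.7, 169. ]), array([315.5, 327. ]), 0.9)
tabl [618.7  66.9  60.6]
tabs [487.8  66.5  61. ]
c1 [647.2 295.9  10.9]
c2 [674.1  61.2  16.8]
c3 [438.6  30.2  12.7]
c4 [409.1 267.9  14.5]
```

```bash
python3 - <<'E'
from h import *
f=load('top'); cv2.imwrite('pics/c1.png',cv2.resize(f['img'][130:250,100:215],None,fx=5,fy=5,interpolation=2))
E
```

```text
(no output)
```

View pics/c1.png

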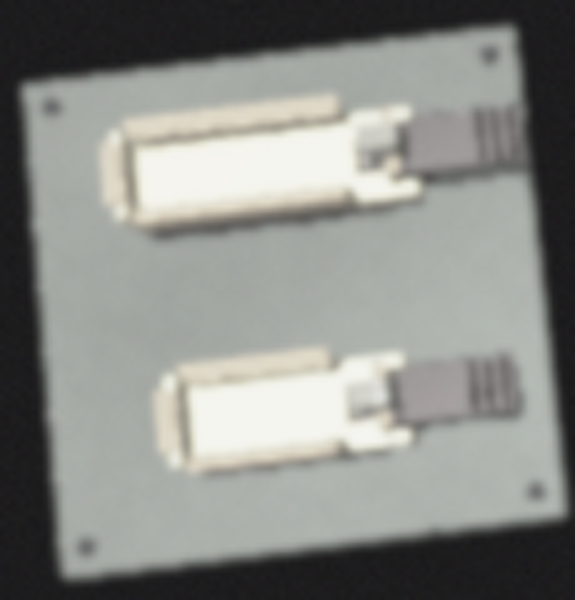

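Crop: long slot pocket spans about (130..350,165), hook plate at (378,145), tab 410–525; short slot pocket about (185..350,410), hook at (368,398), tab 400–520. Axis tilts ~6–7°. Now fitting walls/rims numerically.

```bash
python3 - <<'E'
from m import *
f=load('top');W=world(f)
for n,b,c,L in (('L',(165,318,205,275),(608,160),67),('S',(175,318,283,345),(479,146),50)):
    p=roi(W,*b)
    # angle from rim edges: side lips
    q=p[(p[:,2]>76)&(p[:,2]<83)]
    for a in (97,):
        pass
    def fr(p,a): 
        y=np.array([np.cos(np.radians(a)),np.sin(np.radians(a))]);x=np.array([y[1],-y[0]])
        d=p[:,:2]-c; return d@x,d@y,p[:,2]
    X,Y,Z=fr(p,97)
    # side lines: fit X vs Y for lips on both sides
    for nm,m in dict(lipP=(Z>76)&(Z<84)&(X>12)&(Y>-L+20)&(Y<L),lipM=(Z>76)&(Z<84)&(X<-12)&(Y>-L+20)&(Y<L),tab=(abs(Z-60)<4)&(Y<-L-5)).items():
        k=np.polyfit(Y[m],X[m],1); print(n,nm,m.sum(),'slope deg',np.degrees(k[0]).round(2),'X at0',k[1].round(2),'rng',np.percentile(X[m],[2,98]).round(1),np.percentile(Y[m],[1,99]).round(1))
    m=(Z>76)&(Z<84)&(Y>L-5); print('endlip',m.sum(),np.percentile(Y[m],[2,50,98]).round(1),X[m].mean().round(1))
    m=(Z>50)&(Z<68)&(abs(X)<10)&(Y>L-10); print('endwall',m.sum(),np.sort(Y[m]).round(1))
    m=(Z>50)&(Z<68)&(abs(Y)<L-25)&(X>5)&(X<30); print('+xwall',m.sum(),np.percentile(X[m],[10,50,90]).round(1))
    m=(abs(Z-44)<2)&(abs(X)<10)&(Y>0); print('floor Ymax',np.sort(Y[m])[-5:].round(1))
    m=(Z>86)&(Y<0); print('hook',m.sum(),np.percentile(X[m],[2,98]).round(1),np.percentile(Y[m],[2,98]).round(1),Z[m].max().round(1))
E
```

```text
L lipP 81 slope deg 0.55 X at0 24.42 rng [19.4 28.1] [-33.9  64.8]
L lipM 67 slope deg -0.42 X at0 -22.49 rng [-25.3 -19. ] [-32.2  64.8]
L tab 202 slope deg -1.59 X at0 -1.27 rng [-12.8  15.7] [-124.2  -73. ]
endlip 45 [62.8 82.4 88. ] 0.1
endwall 15 [60.7 78.4 78.7 79.  79.1 79.1 79.1 79.5 79.5 80.3 80.3 80.3 80.4 80.5
 81.4]
+xwall 53 [18.8 19.8 20.7]
floor Ymax [78.3 78.3 78.8 79.2 80.7]
hook 66 [-249.9    8.2] [-249.8  -44.9] 1258.1
S lipP 43 slope deg 1.12 X at0 24.44 rng [19.9 27.6] [-18.   44.6]
S lipM 50 slope deg 0.23 X at0 -22.57 rng [-25.1 -17.8] [-19.5  49. ]
S tab 222 slope deg -0.91 X at0 0.05 rng [-12.6  15.7] [-110.2  -55.9]
endlip 45 [46.4 63.6 68.7] 0.3
endwall 14 [59.8 60.1 60.4 60.6 60.6 60.8 61.  61.  61.1 61.3 61.4 61.5 61.7 61.7]
+xwall 15 [19.1 19.5 21.2]
floor Ymax [58.2 58.6 60.6 60.7 61.1]
hook 64 [-120.1    8.2] [-251.7  -29.5] 1258.1
```

```bash
cat > go.py <<'E'
# usage: go.py x y z yaw [x0 y0 z0 yaw0]  -> delta from last commanded pose (stored), stores the new one
import sys,json,os
from h import *
a=list(map(float,sys.argv[1:5]))
c=json.load(open('cmd.json')) if os.path.exists('cmd.json') else [130.417,-560.031,213.976,13.109]
y=np.radians(c[3]); d=np.array(a[:3])-c[:3]
D=[d[0]*np.cos(y)+d[1]*np.sin(y), d[0]*np.sin(y)-d[1]*np.cos(y), -d[2]]
r=-(a[3]-c[3])/5
print('delta',np.round(D,1),'roll',round(r,2),'rows>=',np.ceil(max(np.linalg.norm(D)/41.7,abs(r)*5/7.16)))
json.dump(a,open('cmd.json','w'))
E
python3 go.py 491.9 49.9 100 7; python3 go.py 491.9 49.9 42 7;python3 go.py 491.9 49.9 100 7;python3 go.py 622.9 48.5 100 7
```

```text
delta [ 490.4 -512.1  114. ] roll 1.22 rows>= 18.0
delta [ 0.  0. 58.] roll -0.0 rows>= 2.0
delta [  0.   0. -58.] roll -0.0 rows>= 2.0
delta [129.9  17.4  -0. ] roll -0.0 rows>= 4.0
```

Emit:
{"op": "arm_command", "data": {
  "rows": [
    {"delta_pos":[100,-104.4,0],"roll":0.3,"jaw":0},
    {"delta_pos":[490.4,-512.1,60],"roll":1.22,"jaw":0},
    {"delta_pos":[490.4,-512.1,60],"roll":1.22,"jaw":0},
    {"delta_pos":[490.4,-512.1,60],"roll":1.22,"jaw":0},
    {"delta_pos":[490.4,-512.1,60],"roll":1.22,"jaw":0},
    {"delta_pos":[490.4,-512.1,60],"roll":1.22,"jaw":0},
    {"delta_pos":[490.4,-512.1,60],"roll":1.22,"jaw":0},
    {"delta_pos":[490.4,-512.1,60],"roll":1.22,"jaw":0},
    {"delta_pos":[490.4,-512.1,60],"roll":1.22,"jaw":0},
    {"delta_pos":[490.4,-512.1,60],"roll":1.22,"jaw":0},
    {"delta_pos":[490.4,-512.1,60],"roll":1.22,"jaw":0},
    {"delta_pos":[490.4,-512.1,60],"roll":1.22,"jaw":0},
    {"delta_pos":[490.4,-512.1,60],"roll":1.22,"jaw":0},
    {"delta_pos":[490.4,-512.1,60],"roll":1.22,"jaw":0},
    {"delta_pos":[490.4,-512.1,60],"roll":1.22,"jaw":0},
    {"delta_pos":[490.4,-512.1,60],"roll":1.22,"jaw":0},
    {"delta_pos":[490.4,-512.1,60],"roll":1.22,"jaw":0},
    {"delta_pos":[490.4,-512.1,60],"roll":1.22,"jaw":0},
    {"delta_pos":[490.4,-512.1,114],"roll":1.22,"jaw":0},
    {"delta_pos":[490.4,-512.1,114],"roll":1.22,"jaw":0}
  ]
}}

```text
time_s: 1.77
ee_pos: [489.7, 50.5, 96.5]
ee_rot: [180.0, 0.3, 7.1]
force: [-1.4, 0.2, -0.6]
gripper_width: -0.1
gripper_force: 0.0
```

Emit:
{"op": "arm_command", "data": {
  "rows": [
    {"delta_pos":[0,0,12],"roll":0,"jaw":0},
    {"delta_pos":[0,0,24],"roll":0,"jaw":0},
    {"delta_pos":[0,0,34],"roll":0,"jaw":0},
    {"delta_pos":[0,0,38],"roll":0,"jaw":0},
    {"delta_pos":[0,0,42],"roll":0,"jaw":0},
    {"delta_pos":[0,0,46],"roll":0,"jaw":0},
    {"delta_pos":[0,0,50],"roll":0,"jaw":0},
    {"delta_pos":[0,0,54],"roll":0,"jaw":0},
    {"delta_pos":[0,0,57],"roll":0,"jaw":0},
    {"delta_pos":[0,0,57],"roll":0,"jaw":0}
  ]
}}

```text
time_s: 2.6
ee_pos: [491.6, 49.9, 42.5]
ee_rot: [180.0, 0.0, 7.0]
force: [0.4, 0.1, 0.1]
gripper_width: 0.2
gripper_force: 0.0
```

Emit:
{"op": "arm_command", "data": {
  "rows": [
    {"delta_pos":[0,0,-20],"roll":0,"jaw":0},
    {"delta_pos":[0,0,-40],"roll":0,"jaw":0},
    {"delta_pos":[0,0,-57],"roll":0,"jaw":0},
    {"delta_pos":[129.9,17.4,-57],"roll":0,"jaw":0},
    {"delta_pos":[129.9,17.4,-57],"roll":0,"jaw":0},
    {"delta_pos":[129.9,17.4,-57],"roll":0,"jaw":0},
    {"delta_pos":[129.9,17.4,-57],"roll":0,"jaw":0},
    {"delta_pos":[129.9,17.4,-57],"roll":0,"jaw":0},
    {"delta_pos":[129.9,17.4,-57],"roll":0,"jaw":0}
  ]
}}

```text
time_s: 3.35
ee_pos: [621.9, 48.5, 99.2]
ee_rot: [-180.0, 0.1, 7.0]
force: [-0.1, 0.1, 0.6]
gripper_width: 0.6
gripper_force: 0.0
```

Emit:
{"op": "arm_command", "data": {
  "rows": [
    {"delta_pos":[0,0,12],"roll":0,"jaw":0},
    {"delta_pos":[0,0,24],"roll":0,"jaw":0},
    {"delta_pos":[0,0,34],"roll":0,"jaw":0},
    {"delta_pos":[0,0,38],"roll":0,"jaw":0},
    {"delta_pos":[0,0,42],"roll":0,"jaw":0},
    {"delta_pos":[0,0,46],"roll":0,"jaw":0},
    {"delta_pos":[0,0,50],"roll":0,"jaw":0},
    {"delta_pos":[0,0,54],"roll":0,"jaw":0},
    {"delta_pos":[0,0,57],"roll":0,"jaw":0},
    {"delta_pos":[0,0,57],"roll":0,"jaw":0}
  ]
}}

```text
time_s: 4.18
ee_pos: [622.6, 48.5, 42.2]
ee_rot: [-180.0, 0.1, 7.0]
force: [0.1, -0.0, 0.2]
gripper_width: 0.7
gripper_force: 0.0
```

```bash
python3 go.py 622.9 48.5 130 7; python3 go.py 448.2 -205.2 130 97.7; python3 go.py 448.2 -205.2 45 97.7
```

```text
delta [  0.   0. -30.] roll -0.0 rows>= 1.0
delta [-204.3  230.5   -0. ] roll -18.14 rows>= 13.0
delta [ 0.  0. 85.] roll -0.0 rows>= 3.0
```

Emit:
{"op": "arm_command", "data": {
  "rows": [
    {"delta_pos":[0,0,-30],"roll":0,"jaw":0},
    {"delta_pos":[0,0,-60],"roll":0,"jaw":0},
    {"delta_pos":[0,0,-87],"roll":0,"jaw":0},
    {"delta_pos":[-20,23,-87],"roll":-1.4,"jaw":60},
    {"delta_pos":[-40,46,-87],"roll":-2.8,"jaw":60},
    {"delta_pos":[-60,69,-87],"roll":-4.2,"jaw":60},
    {"delta_pos":[-80,92,-87],"roll":-5.6,"jaw":60},
    {"delta_pos":[-100,115,-87],"roll":-7,"jaw":60},
    {"delta_pos":[-120,138,-87],"roll":-8.4,"jaw":60},
    {"delta_pos":[-140,161,-87],"roll":-9.8,"jaw":60},
    {"delta_pos":[-160,184,-87],"roll":-11.2,"jaw":60},
    {"delta_pos":[-180,207,-87],"roll":-12.6,"jaw":60},
    {"delta_pos":[-204.3,230.5,-87],"roll":-14,"jaw":60},
    {"delta_pos":[-204.3,230.5,-87],"roll":-15.4,"jaw":60},
    {"delta_pos":[-204.3,230.5,-87],"roll":-16.8,"jaw":60},
    {"delta_pos":[-204.3,230.5,-87],"roll":-18.14,"jaw":60},
    {"delta_pos":[-204.3,230.5,-87],"roll":-18.14,"jaw":60},
    {"delta_pos":[-204.3,230.5,-87],"roll":-18.14,"jaw":60}
  ]
}}

```text
time_s: 5.68
ee_pos: [448.4, -205.3, 130.2]
ee_rot: [180.0, 0.0, 97.5]
force: [0.5, 0.5, -0.4]
gripper_width: 54.9
gripper_force: 0.0
```

```bash
python3 - <<'E'
from h import *
s=env.state();print(s['qpos'].round(1),s['ee_pos'].round(1),s['ee_rot'].round(1))
f=grab('top'); W=world(f)
for n,b in (('L',(165,318,205,275)),('S',(175,318,283,345))):
    p=W[int(b[2]/1.5):int(b[3]/1.5),int(b[0]/1.5):int(b[1]/1.5)].reshape(-1,3)
    q=p[(p[:,1]<95)&(p[:,1]>40)&(abs(p[:,0]-(620 if n=='L' else 489))<12)];print(n,[ (round(y),q[abs(q[:,1]-y)<4][:,2].mean().round(0)) for y in range(45,95,10)])
cv2.imwrite('pics/top1.png',cv2.resize(f['img'][100:300,90:350],None,fx=3,fy=3))
E
```

```text
[-25.9  15.2 107.4  -0.   57.4 -33.5] [ 448.4 -205.3  130.2] [180.    0.   97.5]
L [(45, np.float64(26.0)), (55, np.float64(35.0)), (65, np.float64(39.0)), (75, np.float64(59.0)), (85, np.float64(73.0))]
S [(45, np.float64(27.0)), (55, np.float64(34.0)), (65, np.float64(41.0)), (75, np.float64(61.0)), (85, np.float64(77.0))]
```

View pics/top1.png

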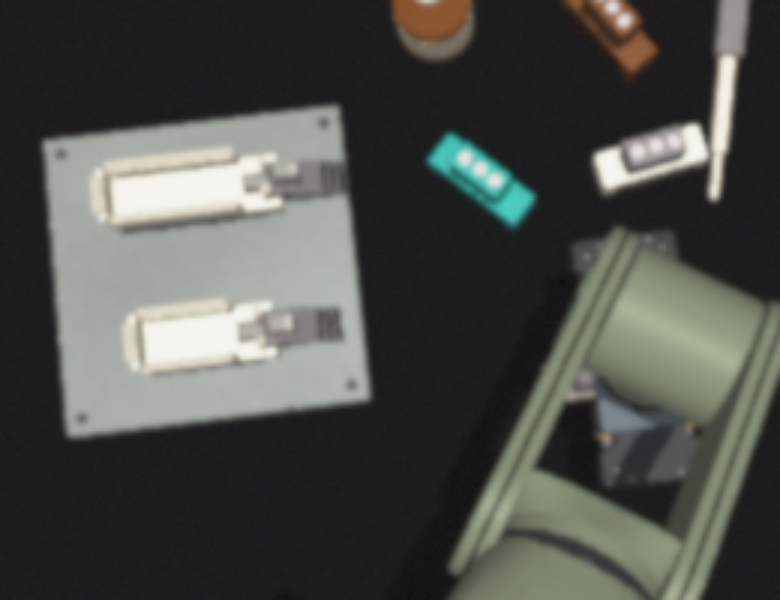

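Both latches stand open (tabs' outer ends down at z≈26; hooks swung out at (285,170) and (283,322)). The gripper is over the long cartridge.

Emit:
{"op": "arm_command", "data": {
  "rows": [
    {"delta_pos":[0,0,30],"roll":0,"jaw":60},
    {"delta_pos":[0,0,55],"roll":0,"jaw":60},
    {"delta_pos":[0,0,75],"roll":0,"jaw":60},
    {"delta_pos":[0,0,85],"roll":0,"jaw":60},
    {"delta_pos":[0,0,85],"roll":0,"jaw":60},
    {"delta_pos":[0,0,85],"roll":0,"jaw":15},
    {"delta_pos":[0,0,85],"roll":0,"jaw":15},
    {"delta_pos":[0,0,85],"roll":0,"jaw":15},
    {"delta_pos":[0,0,85],"roll":0,"jaw":15},
    {"delta_pos":[0,0,85],"roll":0,"jaw":15},
    {"delta_pos":[0,0,85],"roll":0,"jaw":15}
  ],
  "squeeze": 45
}}

```text
time_s: 6.65
ee_pos: [448.4, -205.4, 45.5]
ee_rot: [180.0, 0.0, 97.7]
force: [-0.6, -1.1, 2.5]
gripper_width: 24.1
gripper_force: 45.0
```

```bash
python3 go.py 448.2 -205.2 155 97.7; python3 go.py 607.7 172.5 155 97; python3 go.py 607.7 172.5 89 97
```

```text
delta [   0.    0. -110.] roll -0.0 rows>= 3.0
delta [352.9 208.7  -0. ] roll 0.14 rows>= 10.0
delta [ 0.  0. 66.] roll -0.0 rows>= 2.0
```

Emit:
{"op": "arm_command", "data": {
  "rows": [
    {"delta_pos":[0,0,-20],"roll":0,"jaw":15},
    {"delta_pos":[0,0,-50],"roll":0,"jaw":15},
    {"delta_pos":[0,0,-80],"roll":0,"jaw":15},
    {"delta_pos":[0,0,-110],"roll":0,"jaw":15},
    {"delta_pos":[18,10.4,-110],"roll":0,"jaw":15},
    {"delta_pos":[46,27,-110],"roll":0,"jaw":15},
    {"delta_pos":[76,45,-110],"roll":0,"jaw":15},
    {"delta_pos":[106,62.7,-110],"roll":0,"jaw":15},
    {"delta_pos":[136,80.4,-110],"roll":0,"jaw":15},
    {"delta_pos":[166,98.2,-110],"roll":0,"jaw":15},
    {"delta_pos":[196,115.9,-110],"roll":0.14,"jaw":15},
    {"delta_pos":[226,133.6,-110],"roll":0.14,"jaw":15},
    {"delta_pos":[256,151.4,-110],"roll":0.14,"jaw":15},
    {"delta_pos":[286,169.1,-110],"roll":0.14,"jaw":15},
    {"delta_pos":[312,184.5,-110],"roll":0.14,"jaw":15},
    {"delta_pos":[332,196.3,-110],"roll":0.14,"jaw":15},
    {"delta_pos":[345,204,-110],"roll":0.14,"jaw":15},
    {"delta_pos":[352.9,208.7,-110],"roll":0.14,"jaw":15},
    {"delta_pos":[352.9,208.7,-110],"roll":0.14,"jaw":15},
    {"delta_pos":[352.9,208.7,-110],"roll":0.14,"jaw":15}
  ]
}}

```text
time_s: 8.32
ee_pos: [607.3, 171.7, 154.5]
ee_rot: [-179.9, 0.1, 97.0]
force: [-0.8, -0.5, -1.9]
gripper_width: 23.7
gripper_force: 45.0
```

```bash
python3 - <<'E'
from m import *
s=env.state();print(s['ee_pos'].round(2),s['ee_rot'].round(2),s['force'])
f=grab('side'); W=world(f)
g=grab('top'); 
cv2.imwrite('pics/s2.png',cv2.resize(np.hstack([f['img'][200:350,150:330],g['img'][100:250,90:270]]),None,fx=2.2,fy=2.2))
E
```

```text
[607.26 171.72 154.53] [-1.7992e+02  6.0000e-02  9.7010e+01] [-0.78883685 -0.5110199  -1.85527577]
```

View pics/s2.png

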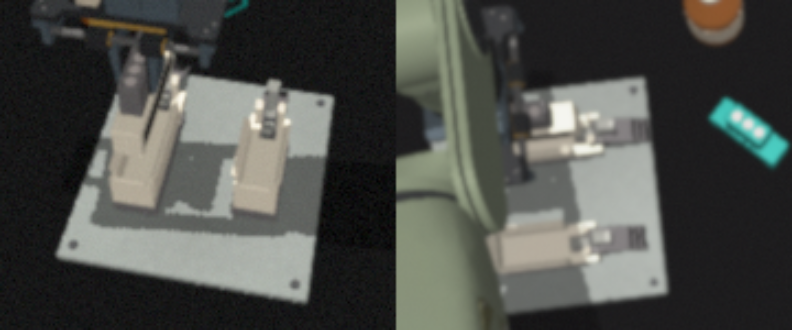

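The long cartridge hangs upright over its slot in the side view (left half, around (140,120)), aligned by eye; descending into the lips and checking the force.

Emit:
{"op": "arm_command", "data": {
  "rows": [
    {"delta_pos":[0,0,10],"roll":0,"jaw":15},
    {"delta_pos":[0,0,20],"roll":0,"jaw":15},
    {"delta_pos":[0,0,26],"roll":0,"jaw":15},
    {"delta_pos":[0,0,30],"roll":0,"jaw":15},
    {"delta_pos":[0,0,34],"roll":0,"jaw":15},
    {"delta_pos":[0,0,38],"roll":0,"jaw":15},
    {"delta_pos":[0,0,42],"roll":0,"jaw":15},
    {"delta_pos":[0,0,42],"roll":0,"jaw":15}
  ]
}}

```text
time_s: 9.08
ee_pos: [607.3, 172.4, 112.0]
ee_rot: [-179.9, 0.0, 97.0]
force: [-0.2, -0.6, -3.1]
gripper_width: 24.1
gripper_force: 45.0
```

Emit:
{"op": "arm_command", "data": {
  "rows": [
    {"delta_pos":[0,0,4],"roll":0,"jaw":15},
    {"delta_pos":[0,0,8],"roll":0,"jaw":15},
    {"delta_pos":[0,0,12],"roll":0,"jaw":15},
    {"delta_pos":[0,0,16],"roll":0,"jaw":15},
    {"delta_pos":[0,0,20],"roll":0,"jaw":15},
    {"delta_pos":[0,0,23],"roll":0,"jaw":15},
    {"delta_pos":[0,0,25],"roll":0,"jaw":15},
    {"delta_pos":[0,0,25],"roll":0,"jaw":15}
  ]
}}

```text
time_s: 9.75
ee_pos: [607.7, 172.4, 89.5]
ee_rot: [180.0, 0.0, 97.1]
force: [-5.3, -0.2, 10.3]
gripper_width: 24.0
gripper_force: 45.0
```

```bash
python3 - <<'E'
from m import *
f=grab('side'); 
cv2.imwrite('pics/s3.png',cv2.resize(f['img'][200:330,160:310],None,fx=4,fy=4))
E
```

```text
(no output)
```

View pics/s3.png

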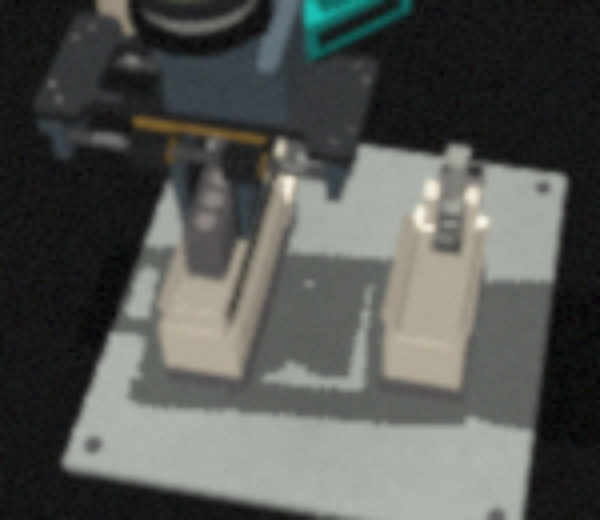

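The cartridge sits low in its slot (about (205,290)), TCP at the predicted home height; the latch is hidden. A little more push, then release and check.

Emit:
{"op": "arm_command", "data": {
  "rows": [
    {"delta_pos":[0,0,2],"roll":0,"jaw":15},
    {"delta_pos":[0,0,3],"roll":0,"jaw":15},
    {"delta_pos":[0,0,3],"roll":0,"jaw":15}
  ]
}}

```text
time_s: 10.05
ee_pos: [607.7, 172.4, 89.5]
ee_rot: [179.9, 0.0, 97.1]
force: [-9.6, -1.3, 24.7]
gripper_width: 23.7
gripper_force: 45.0
```

Emit:
{"op": "arm_command", "data": {
  "rows": [
    {"delta_pos":[0,0,-3],"roll":0,"jaw":50},
    {"delta_pos":[0,0,-3],"roll":0,"jaw":50},
    {"delta_pos":[0,0,-3],"roll":0,"jaw":50},
    {"delta_pos":[0,0,-3],"roll":0,"jaw":50},
    {"delta_pos":[0,0,-13],"roll":0,"jaw":50},
    {"delta_pos":[0,0,-40],"roll":0,"jaw":50},
    {"delta_pos":[0,0,-65],"roll":0,"jaw":50},
    {"delta_pos":[0,0,-65],"roll":0,"jaw":50}
  ]
}}

```text
time_s: 10.72
ee_pos: [611.1, 173.3, 155.5]
ee_rot: [179.4, -0.1, 97.0]
force: [1.9, 0.1, 0.5]
gripper_width: 45.6
gripper_force: 0.0
```

```bash
echo '[607.7,172.5,150,97]'>cmd.json; python3 go.py 641 -235.1 150 107; python3 go.py 641 -235.1 45 107
```

```text
delta [-408.6  -16.6   -0. ] roll -2.0 rows>= 10.0
delta [  0.   0. 105.] roll -0.0 rows>= 3.0
```

Emit:
{"op": "arm_command", "data": {
  "rows": [
    {"delta_pos":[-36,-1.5,0],"roll":0,"jaw":60},
    {"delta_pos":[-72,-3,0],"roll":-0.4,"jaw":60},
    {"delta_pos":[-108,-4.4,0],"roll":-0.8,"jaw":60},
    {"delta_pos":[-144,-5.9,0],"roll":-1.2,"jaw":60},
    {"delta_pos":[-180,-7.3,0],"roll":-1.6,"jaw":60},
    {"delta_pos":[-216,-8.8,0],"roll":-2,"jaw":60},
    {"delta_pos":[-252,-10.2,0],"roll":-2,"jaw":60},
    {"delta_pos":[-288,-11.7,0],"roll":-2,"jaw":60},
    {"delta_pos":[-324,-13.2,0],"roll":-2,"jaw":60},
    {"delta_pos":[-360,-14.6,0],"roll":-2,"jaw":60},
    {"delta_pos":[-390,-15.8,0],"roll":-2,"jaw":60},
    {"delta_pos":[-408.6,-16.6,0],"roll":-2,"jaw":60},
    {"delta_pos":[-408.6,-16.6,0],"roll":-2,"jaw":60},
    {"delta_pos":[-408.6,-16.6,0],"roll":-2,"jaw":60}
  ]
}}

```text
time_s: 11.88
ee_pos: [641.0, -235.3, 149.4]
ee_rot: [-180.0, -0.1, 106.9]
force: [-0.3, 0.1, 0.3]
gripper_width: 54.6
gripper_force: 0.0
```

```bash
python3 - <<'E'
from m import *
f=grab('top'); W=world(f)
p=roi(W,165,318,205,275)
q=p[(abs(p[:,2]-124)<5)]; print('block',len(q),np.median(q[:,2]),*rect(q[:,:2]))
q=p[(p[:,1]<98)&(p[:,1]>40)&(abs(p[:,0]-620)<12)];print([ (y,q[abs(q[:,1]-y)<4][:,2].mean().round(0)) for y in range(45,98,10)])
s=grab('side')['img'][190:330,160:310]
cv2.imwrite('pics/t4.png',np.hstack([cv2.resize(f['img'][130:250,100:215],None,fx=3.3,fy=3.3),cv2.resize(s,(396,396))]))
E
```

```text
block 335 124.2234849565159 [609.4 171.3] [25.2 85.8] 96.5
[(45, np.float64(46.0)), (55, np.float64(49.0)), (65, np.float64(49.0)), (75, np.float64(50.0)), (85, np.float64(50.0)), (95, np.float64(70.0))]
```

View pics/t4.png

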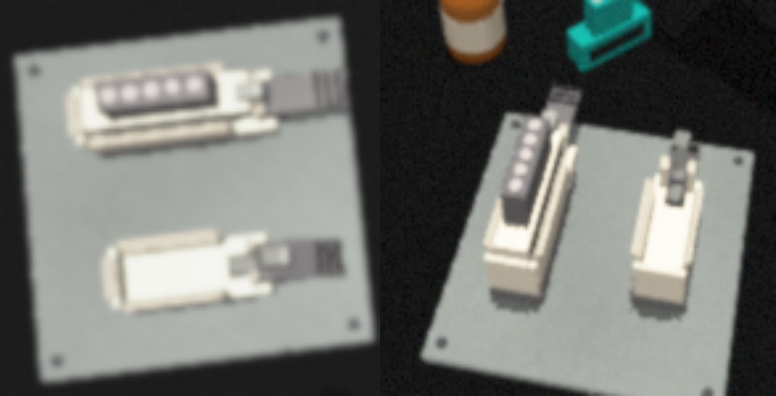

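Long cartridge is home (block top z = 124.2, hook over its shoulder at (250,95), tab back up); short slot is still open. Now the short cartridge.

Emit:
{"op": "arm_command", "data": {
  "rows": [
    {"delta_pos":[0,0,30],"roll":0,"jaw":60},
    {"delta_pos":[0,0,60],"roll":0,"jaw":60},
    {"delta_pos":[0,0,85],"roll":0,"jaw":60},
    {"delta_pos":[0,0,100],"roll":0,"jaw":60},
    {"delta_pos":[0,0,105],"roll":0,"jaw":60},
    {"delta_pos":[0,0,105],"roll":0,"jaw":60},
    {"delta_pos":[0,0,105],"roll":0,"jaw":15},
    {"delta_pos":[0,0,105],"roll":0,"jaw":15},
    {"delta_pos":[0,0,105],"roll":0,"jaw":15},
    {"delta_pos":[0,0,105],"roll":0,"jaw":15},
    {"delta_pos":[0,0,105],"roll":0,"jaw":15},
    {"delta_pos":[0,0,105],"roll":0,"jaw":15}
  ],
  "squeeze": 45
}}

```text
time_s: 12.98
ee_pos: [641.3, -235.3, 45.8]
ee_rot: [180.0, 0.0, 107.0]
force: [-0.5, -0.3, 2.4]
gripper_width: 24.2
gripper_force: 45.0
```

```bash
python3 go.py 641 -235.1 155 107; python3 go.py 478.9 157.1 155 97
```

```text
delta [   0.    0. -110.] roll -0.0 rows>= 3.0
delta [422.5 -40.3  -0. ] roll 2.0 rows>= 11.0
```

Emit:
{"op": "arm_command", "data": {
  "rows": [
    {"delta_pos":[0,0,-20],"roll":0,"jaw":15},
    {"delta_pos":[0,0,-50],"roll":0,"jaw":15},
    {"delta_pos":[0,0,-80],"roll":0,"jaw":15},
    {"delta_pos":[0,0,-110],"roll":0,"jaw":15},
    {"delta_pos":[20,-1.9,-110],"roll":0.2,"jaw":15},
    {"delta_pos":[50,-4.8,-110],"roll":0.4,"jaw":15},
    {"delta_pos":[85,-8.1,-110],"roll":0.7,"jaw":15},
    {"delta_pos":[120,-11.4,-110],"roll":1,"jaw":15},
    {"delta_pos":[155,-14.8,-110],"roll":1.3,"jaw":15},
    {"delta_pos":[190,-18.1,-110],"roll":1.6,"jaw":15},
    {"delta_pos":[225,-21.5,-110],"roll":1.8,"jaw":15},
    {"delta_pos":[260,-24.8,-110],"roll":2,"jaw":15},
    {"delta_pos":[295,-28.1,-110],"roll":2,"jaw":15},
    {"delta_pos":[330,-31.5,-110],"roll":2,"jaw":15},
    {"delta_pos":[365,-34.8,-110],"roll":2,"jaw":15},
    {"delta_pos":[392,-37.4,-110],"roll":2,"jaw":15},
    {"delta_pos":[410,-39.1,-110],"roll":2,"jaw":15},
    {"delta_pos":[422.5,-40.3,-110],"roll":2,"jaw":15},
    {"delta_pos":[422.5,-40.3,-110],"roll":2,"jaw":15},
    {"delta_pos":[422.5,-40.3,-110],"roll":2,"jaw":15}
  ]
}}

```text
time_s: 14.65
ee_pos: [479.0, 157.1, 154.8]
ee_rot: [180.0, 0.0, 97.1]
force: [0.6, -1.1, -2.7]
gripper_width: 23.6
gripper_force: 45.0
```

Emit:
{"op": "arm_command", "data": {
  "rows": [
    {"delta_pos":[0,0,10],"roll":0,"jaw":15},
    {"delta_pos":[0,0,20],"roll":0,"jaw":15},
    {"delta_pos":[0,0,26],"roll":0,"jaw":15},
    {"delta_pos":[0,0,30],"roll":0,"jaw":15},
    {"delta_pos":[0,0,34],"roll":0,"jaw":15},
    {"delta_pos":[0,0,38],"roll":0,"jaw":15},
    {"delta_pos":[0,0,42],"roll":0,"jaw":15},
    {"delta_pos":[0,0,42],"roll":0,"jaw":15}
  ]
}}

```text
time_s: 15.32
ee_pos: [479.2, 156.8, 117.1]
ee_rot: [179.9, 0.0, 97.0]
force: [-9.2, -3.6, 27.9]
gripper_width: 23.5
gripper_force: 45.0
```

Emit:
{"op": "arm_command", "data": {
  "rows": [
    {"delta_pos":[0,0,-8],"roll":0,"jaw":15},
    {"delta_pos":[0,0,-12],"roll":0,"jaw":15},
    {"delta_pos":[-1,-1.5,-12],"roll":0,"jaw":15},
    {"delta_pos":[-1,-1.5,-12],"roll":0,"jaw":15}
  ]
}}

```text
time_s: 15.65
ee_pos: [477.4, 155.8, 124.6]
ee_rot: [-180.0, 0.0, 97.0]
force: [-0.4, -0.5, -2.4]
gripper_width: 23.9
gripper_force: 45.0
```

Emit:
{"op": "arm_command", "data": {
  "rows": [
    {"delta_pos":[0,0,3],"roll":0,"jaw":15},
    {"delta_pos":[0,0,5],"roll":0,"jaw":15},
    {"delta_pos":[0,0,7],"roll":0,"jaw":15},
    {"delta_pos":[0,0,9],"roll":0,"jaw":15},
    {"delta_pos":[0,0,10],"roll":0,"jaw":15},
    {"delta_pos":[0,0,10],"roll":0,"jaw":15}
  ]
}}

```text
time_s: 16.15
ee_pos: [477.4, 155.9, 114.4]
ee_rot: [-179.9, 0.0, 97.0]
force: [-0.3, 0.3, -1.9]
gripper_width: 23.7
gripper_force: 45.0
```

Emit:
{"op": "arm_command", "data": {
  "rows": [
    {"delta_pos":[0,0,4],"roll":0,"jaw":15},
    {"delta_pos":[0,0,8],"roll":0,"jaw":15},
    {"delta_pos":[0,0,12],"roll":0,"jaw":15},
    {"delta_pos":[0,0,16],"roll":0,"jaw":15},
    {"delta_pos":[0,0,20],"roll":0,"jaw":15},
    {"delta_pos":[0,0,24],"roll":0,"jaw":15},
    {"delta_pos":[0,0,26],"roll":0,"jaw":15},
    {"delta_pos":[0,0,28],"roll":0,"jaw":15},
    {"delta_pos":[0,0,28],"roll":0,"jaw":15}
  ]
}}

```text
time_s: 16.9
ee_pos: [477.9, 155.8, 89.7]
ee_rot: [179.9, 0.0, 97.0]
force: [-6.2, -3.1, 21.1]
gripper_width: 23.9
gripper_force: 45.0
```

Home height reached with floor contact (21 N). Release, retreat and check.

Emit:
{"op": "arm_command", "data": {
  "rows": [
    {"delta_pos":[0,0,-2],"roll":0,"jaw":50},
    {"delta_pos":[0,0,-2],"roll":0,"jaw":50},
    {"delta_pos":[0,0,-2],"roll":0,"jaw":50},
    {"delta_pos":[0,0,-2],"roll":0,"jaw":50},
    {"delta_pos":[0,0,-13],"roll":0,"jaw":50},
    {"delta_pos":[0,0,-40],"roll":0,"jaw":50},
    {"delta_pos":[0,0,-75],"roll":0,"jaw":50},
    {"delta_pos":[-40,0,-100],"roll":0,"jaw":50},
    {"delta_pos":[-80,0,-100],"roll":0,"jaw":50},
    {"delta_pos":[-120,0,-100],"roll":0,"jaw":50},
    {"delta_pos":[-160,0,-100],"roll":0,"jaw":50},
    {"delta_pos":[-200,0,-100],"roll":0,"jaw":50},
    {"delta_pos":[-240,0,-100],"roll":0,"jaw":50},
    {"delta_pos":[-280,0,-100],"roll":0,"jaw":50},
    {"delta_pos":[-280,0,-100],"roll":0,"jaw":50},
    {"delta_pos":[-280,0,-100],"roll":0,"jaw":50}
  ]
}}

```text
time_s: 18.23
ee_pos: [511.6, -123.7, 186.1]
ee_rot: [-179.9, -0.0, 96.8]
force: [0.0, 0.5, -0.7]
gripper_width: 45.6
gripper_force: 0.0
```

```bash
python3 - <<'E'
from m import *
f=grab('top'); W=world(f)
for n,b,x in(('L',(165,318,205,275),620),('S',(175,318,280,345),489)):
    p=roi(W,*b)
    q=p[(abs(p[:,2]-124)<5)]; print('block',len(q),np.median(q[:,2]),*rect(q[:,:2]))
    q=p[(p[:,1]<98)&(p[:,1]>40)&(abs(p[:,0]-x)<8)];print([ (y,np.median(q[abs(q[:,1]-y)<4][:,2]).round(0)) for y in range(45,98,10)])
s=grab('side')['img'][190:330,160:310]
cv2.imwrite('pics/t5.png',np.hstack([cv2.resize(f['img'][130:250,100:215],None,fx=3.3,fy=3.3),cv2.resize(s,(396,396))]))
E
```

```text
block 330 124.05988087774877 [609.8 171.5] [25.  85.4] 96.9
[(45, np.float64(60.0)), (55, np.float64(61.0)), (65, np.float64(60.0)), (75, np.float64(59.0)), (85, np.float64(59.0)), (95, np.float64(72.0))]
block 208 123.95257056077315 [479.9 156.1] [24.5 51.8] 96.7
[(45, np.float64(60.0)), (55, np.float64(61.0)), (65, np.float64(59.0)), (75, np.float64(61.0)), (85, np.float64(61.0)), (95, np.float64(65.0))]
```

View pics/t5.png

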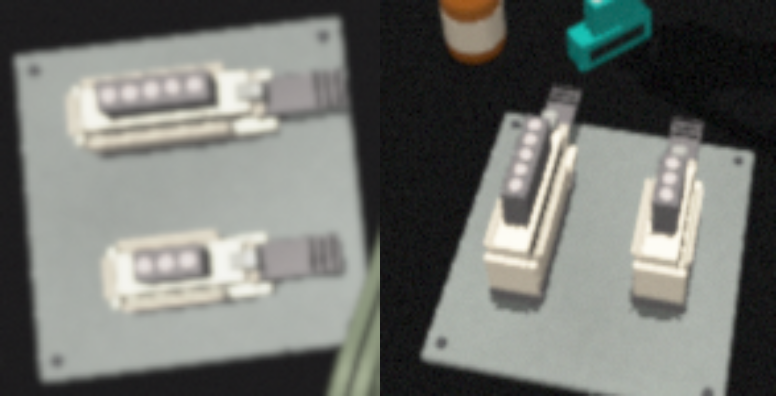

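Both cartridges are home (block tops at 124 mm), hooks over the shoulders at (250,92) and (243,258), and both tabs are level at 60 mm. The robot is clear.

```bash
python3 -c "
from workcell import env
print(env.job_done())"
```

```text
the job is handed in; nothing more can be done
None
```

The job is handed in: the last pictures show both cartridges fully down in their own slots with both latches shut and the gripper clear; I did not touch the bottle, tip box or pipette, and no verdict came back.

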